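# Pop the die and trap it on the chute

### The arm

A 6-joint arm with a two-finger parallel gripper is mounted at the origin on the work surface. World frame = base frame: x ahead of the robot, y to its left, z up, the work surface at z = 0. Lengths are in mm, angles in rad, forces in N, time in s.
With the tool pointing down it reaches from about 275 to 1000 mm from the base axis. Payload 8.4 kg.
Tool frame: the origin (TCP) lies at the centre of the arm's flange, where the gripper is bolted on; the fingertips stand 173 mm ahead of it and the grasp point (between the pads) lies 155 mm ahead of it (tcp_to_tips is the distance from the TCP to the fingertips, in mm); z points along the fingers, x is the direction in which the jaws open and shut, and the axes are right-handed (so a half turn about z gives the same grasp; the last joint's range is limited). The gripper opens to 85 mm and grips with 20 to 120 N. Pads are 22 mm wide; open, the fingers measure 114 mm over their backs; the gripper's body (76 mm by 85 mm) begins 54 mm behind the grasp point. The pads swing forward as they close: fully open they stand 13 mm farther back than shut.
Start: joints at [-1.208, 0.353, 1.633, -0, 1.155, -0.002], TCP at [222.976, -583.876, 404.681] pointing down, gripper open.
Joint ranges: [-2.63, 2.63], [-0.92, 2.1], [0.06, 2.66], [-1.3, 4.44], [0, 2.69], [-3.02, 3.02]. Speed limits (rad/s): [2.22, 2.22, 2.79, 3.14, 3.14, 3.14].

### API

Orientations are given as [roll, pitch, yaw] about the fixed x, y, z axes, in that order (R = Rz(yaw) Ry(pitch) Rx(roll)).
In Python, from rig import sense, grab_frame, camera_info, sign_off, tcp_to_tips gives the robot as it stands.
- The arm moves only by the shell command python3 -m creep 'ROWS' [FORCE]. ROWS is text: rows parted by semicolons, each of 5 numbers parted by spaces: the opening in per cent of the stroke, from 0 (shut) to 100 (fully open), then the shift along the tool's x, y, z in cm, then the turn about the tool's z in degrees. In form: fingers tx ty tz roll; .... A call has 1 to 20 rows; each row is the pose to reach, as a shift and turn from the pose measured when the call began, along the tool's axes at that moment; what a row does not reach only later rows make up. A row lasts 1/10 s, in which the tool goes at most 50 mm and 8.59 degrees, less where a joint would pass 70% of its speed; a pose out of reach is approached as far as the arm can. A call with a gripper value outside its range is refused whole. The fingers move at their own pace and stop on an object; FORCE is the grip in N (left out, the last holds). Time passes only in rows, so rows that repeat a pose let the fingers close. It gives the time, the measured TCP pose, the force and the opening at its end, in the units of the state.
- sense(): the state, without advancing time (a new reading comes with each control period).
- grab_frame(name): name is "scene" or "top" or "wrist"; returns (picture, depth): 420x560x3 uint8, blue, green, red; 420x560 float32, mm along the optical axis (not along the pixel's ray), 0 where there is no reading.
- camera_info(name): a dict with "vertical_fov" (degrees; the focal length in pixels is half the picture's height over the tangent of half this angle, whatever the lens; pixels are square), "cx", "cy" (the principal point, pixels), "D" ([k1, k2, p1, p2, k3] as OpenCV has them; the pictures are not rectified), "world_to_cam" (4x4, takes a point from world to camera coordinates). Camera axes: x right, y down, z forward; pixel columns grow to the right and rows downward; lengths in mm; the calibration is good to about 2 mm. A picture is of the moment at which its call begins: read the wrist's pose just before it. camera_info takes no time and is no camera call; for the wrist camera it gives the pose at the moment of the call.
- sign_off(): hands the job in, once; it reports no verdict.
The state is a dict: "clock": time; "qpos": joint angles; "qvel": joint speeds; "joint_efforts": joint torques, N m; "eef_pos": TCP position; "tcp_rot": TCP orientation; "contact_force": force on the tool from outside, world axes, zero at the start; "wrist_torque": the same for the moment, N m; "opening": opening from 0.0 (shut) to 1.0 (fully open).
Only numpy, scipy, OpenCV 4.12 (cv2) and the standard library are available. Lean on these libraries where they do the work, as an engineer would, in place of code of your own. Each camera call takes 0.05 s, during which the arm holds its last target.

### The job

Press the key of the die ejector down with one fingertip so that the steel die pops out of its bay, and with the other fingertip stop the die on the sloping chute before it slides off the end. Let the ejector do the moving: do not touch the die before the key is pressed, do not pinch or lift it, and leave the other things on the shelf where they are. Finish while holding: the key still pressed down by the one finger and the die resting still against the other finger, on the chute.

Things in the scene. Friction and masses are not known exactly. Their poses are not given: they have to be found in the camera images.
- ejector: Die ejector, white plastic, fixed; 144 mm long (x -62 to 82) by 60 mm wide (foot plate), upper part 46 mm wide at the key, 31 mm at the chute. Origin on the shelf surface, mid width, below the kicker's front face at rest. Its +x is level and points down the chute, z up. Along x: key -44 to -12 mm, kicker -6 to 0, die bay 0 to 17, chute 17 to 82.
- die: The die: a polished steel cube of 20 mm with dark pips, about 60 g, loose. Origin at the centre of its underside as it starts. It waits in the bay with its faces along the ejector's axes, its front overhanging the chute by 4 mm, its top 95 mm above the shelf.
- die_center (a point): Centre of the die.
- key (a joint): Travel of the key in m: 0 = up, 0.010 = fully down at its stop. Spring return, about 2.4 N at the start, 5.4 N at the bottom. Each 1 mm of it drives the kicker 2 mm towards +x; less than half way down the die tips over onto the chute.
- key_top (a point): Centre of the key's top, a flat grey plate 32 mm (along the ejector's x) by 30 mm with three thin dark stripes, 28 mm behind the ejector's origin; 77 mm above the shelf at rest, 67 mm fully down. Two fingertips at one level in line with the ejector's x, about 66 to 78 mm between inner faces, can press it and stand over the chute, straddling kicker and die.
- chute_mid (a point): On the chute floor, mid width, 52 mm from the ejector's origin along its +x, 53 mm above the shelf. The chute slopes straight down at 32 degrees, 23 mm wide, side walls 4 mm thick and only 5 mm high. A fingertip 67 mm above the shelf with its near face 45 to 57 mm from the origin clears the walls and blocks the die, whose upper front edge meets it 5 to 14 mm above the tip.
- mug: Bystander: teal ceramic mug, 80 mm across, 90 mm high, handle to its own +y, holding plastic pencils that reach 170 mm. Loose. Origin at the centre of its underside.
- cubebox: Bystander: pale wooden box 130 x 100 x 45 mm filled with coloured cubes (to 52 mm high). Loose. Origin at the centre of its underside.
- keyring: Bystander: steel ring with three flat keys and a clip, about 140 mm long, 10 mm high, lying flat. Loose. Origin under the centre of the ring.
- traylid_handle (a point): Bystander: knob on the near edge of the grey hinged lid of a black plastic dice-rolling tray, 150 x 210 x 40 mm, fixed beyond the work. The lid is hinged on the tray's far rim, stands a little open and stays where it is.
- bay_floor (a point): On the floor of the level bay where the die waits: 10 mm from the ejector's origin along +x, 75 mm above the shelf. The bay's side walls rise 8 mm above this floor, 23 mm apart. The chute begins where the bay ends, 7 mm further on.
- chute_end (a point): Middle of the chute's open lower end, 82 mm from the ejector's origin along +x, 34 mm above the shelf. Nothing stops the die here: unless a finger stands in its way it drops off within about half a second of tipping onto the chute.
- kicker (a joint): Travel of the kicker towards the chute in m, 0 to 0.020, driven by the key. The kicker is an upright plate behind the die, 20 mm wide, its top 87 mm above the shelf.
Not all that is in view belongs to the job. Leave any purple look-alike of the ejector alone. Of the things shaped like the die, the steel one is meant.

How it is judged:
By the outcome, as a careful person would: the job done as asked, in the order asked, and still so for the second after the job is handed in, while the arm keeps its last pose, push and grip.
It also fails if it takes over 32 s, if anything falls off the work surface, if the arm or the gripper's body presses on something with over 40 N, if the wrist force passes 120 N, or if a joint passes its speed limit or range.

## Working session

There is one attempt and no reset: what is moved stays moved. The work goes in short steps, Python scripts to look and compute and a shell command to move; the robot and the scene stay as the last step left them, time stands still between calls to the robot, and variables do not carry over. Pictures are saved under pics/ and viewed, and the job is handed in when it is done.

```bash
mkdir -p pics; ls; python3 - <<'E'
from rig import *
import cv2
s=sense();print(s)
print(tcp_to_tips)
for n in("scene","top","wrist"):
    i=camera_info(n);print(n,i)
    p,d=grab_frame(n);cv2.imwrite(f"pics/{n}0.png",p)
    import numpy as np;np.save(f"pics/{n}0.npy",d)
E
```

```text
pics
{'clock': 0.0, 'qpos': array([-1.20838887e+00,  3.53662162e-01,  1.63415154e+00, -2.69165210e-05,
        1.15521534e+00, -2.39185525e-03]), 'qvel': array([ 0.00140323,  0.00049543, -0.00141113,  0.00023374, -0.001513  ,
       -0.00070119]), 'joint_efforts': array([-1.92266125e-03, -6.05264926e+01, -3.42059970e+01, -3.33877506e-05,
        9.28192574e-03,  4.14215606e-05]), 'eef_pos': array([ 222.89061509, -583.64395107,  403.94531115]), 'tcp_rot': array([ 3.14157148e+00,  1.43644316e-03, -1.20598615e+00]), 'contact_force': array([ 1.23550893, -0.66873768, -0.48837377]), 'wrist_torque': array([-0.01190896, -0.00381426, -0.03005365]), 'opening': 1.001792712955001}
173.4
scene {'vertical_fov': 48.284637396742006, 'cx': 284.3827851950239, 'cy': 211.2179394495632, 'D': array([0.01419167, 0.        , 0.        , 0.        , 0.        ]), 'world_to_cam': array([[-5.64863524e-01,  8.25041200e-01,  1.53693589e-02,
         2.96462599e+02],
       [ 4.46574332e-01,  3.21302726e-01, -8.35066419e-01,
        -1.69526080e+02],
       [-6.93902418e-01, -4.64834999e-01, -5.49934413e-01,
    
[... 460 characters left out ...]

       [ 1.94179926e-01,  2.00383790e-02, -9.80761245e-01,
         9.38205513e+02],
       [ 0.00000000e+00,  0.00000000e+00,  0.00000000e+00,
         1.00000000e+00]])}
wrist {'vertical_fov': 65.99212150845811, 'cx': 277.6080844240644, 'cy': 210.152481947772, 'D': array([-0.04212588,  0.        ,  0.        ,  0.        ,  0.        ]), 'world_to_cam': array([[ 3.56648761e-01, -9.34236784e-01, -1.81439298e-03,
        -6.22910790e+02],
       [-8.92240741e-01, -3.41191066e-01,  2.95795734e-01,
        -3.70094378e+01],
       [-2.76962310e-01, -1.03876307e-01, -9.55249492e-01,
         3.79266854e+02],
       [ 0.00000000e+00,  0.00000000e+00,  0.00000000e+00,
         1.00000000e+00]])}
```

View pics/scene0.png

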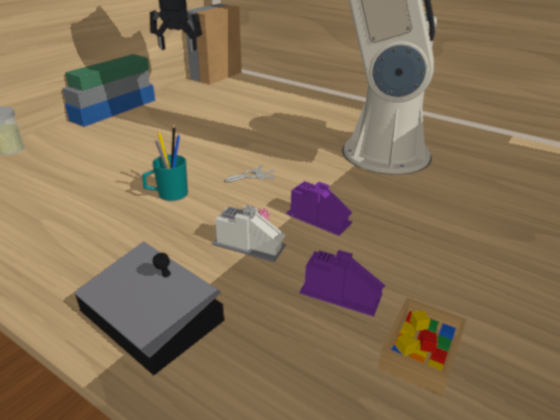

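View pics/top0.png

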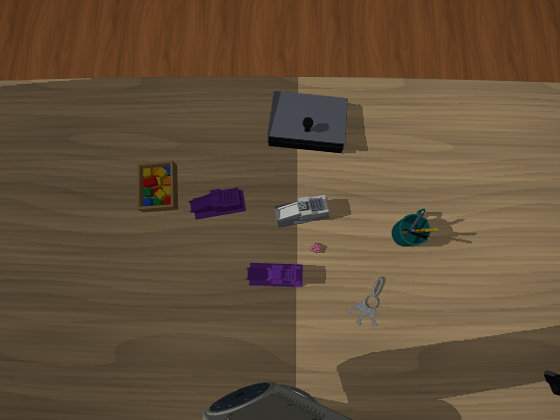

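View pics/wrist0.png

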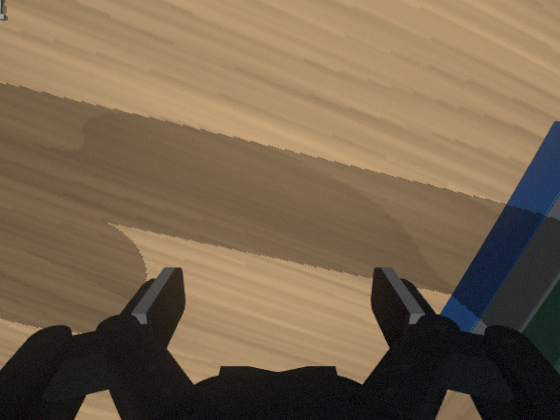

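The white ejector is at top px (303,210), with its chute towards the image left. Purple look-alikes are at (218,203) and (275,274), and a small pink die-shaped thing is at (316,247). Next I'll enlarge the crop and measure it.

```bash
cat > h.py <<'E'
import numpy as np,cv2
from rig import *
def K(i):
    f=210/np.tan(np.radians(i["vertical_fov"]/2));return np.array([[f,0,i["cx"]],[0,f,i["cy"]],[0,0,1]])
def cast(i,px,z):
    px=np.array(px,float).reshape(-1,1,2)
    n=cv2.undistortPoints(px,K(i),i["D"]).reshape(-1,2)
    T=i["world_to_cam"];R=T[:3,:3];t=T[:3,3]
    C=-R.T@t; d=np.c_[n,np.ones(len(n))]@R
    return C+d*((z-C[2])/d[:,2])[:,None]
def back(i,d):
    v,u=np.mgrid[0:420,0:560]
    n=cv2.undistortPoints(np.stack([u,v],-1).reshape(-1,1,2).astype(float),K(i),i["D"]).reshape(-1,2)
    z=d.reshape(-1);P=np.c_[n*z[:,None],z]-i["world_to_cam"][:3,3]
    return (P@i["world_to_cam"][:3,:3]).reshape(420,560,3)
def proj(i,P):
    T=i["world_to_cam"];return cv2.projectPoints(np.array(P,float).reshape(-1,1,3),cv2.Rodrigues(T[:3,:3])[0],T[:3,3],K(i),i["D"])[0].reshape(-1,2)
E
python3 - <<'E'
from h import *
a=cv2.imread("pics/top0.png")[180:260,260:345];cv2.imwrite("pics/c1.png",cv2.resize(a,None,fx=7,fy=7,interpolation=cv2.INTER_CUBIC))
b=cv2.imread("pics/scene0.png")[190:270,200:300];cv2.imwrite("pics/c2.png",cv2.resize(b,None,fx=7,fy=7,interpolation=cv2.INTER_CUBIC))
i=camera_info("top");P=back(i,np.load("pics/top0.npy"))
for r in range(190,230,3): print(r,[int(x) for x in P[r,270:336:3,2]])
E
```

```text
190 [0, 2, 0, 1, 2, 0, 1, 1, -1, 0, 0, -4, -1, 0, 3, 1, -2, 4, 0, 0, 2, -3]
193 [0, -3, 0, 0, 4, 0, 0, 3, 2, -4, 0, 0, 0, 0, 1, 1, 1, 1, 1, 0, 2, 0]
196 [0, 0, 2, 0, -1, 1, -1, 2, 0, -2, 1, -2, 3, 5, -1, 67, 62, 67, 65, 1, 0, -1]
199 [0, 2, 2, 1, -3, 0, -2, 2, 2, 1, 81, 82, 83, 65, 79, 78, 78, 77, 65, -1, 1, -1]
202 [0, 2, -2, 4, 0, -1, -1, 0, 8, 96, 92, 96, 87, 63, 75, 77, 76, 75, 67, -1, -3, -2]
205 [0, 0, 0, 6, 6, 62, 65, 65, 66, 84, 96, 96, 89, 68, 79, 78, 74, 76, 70, 0, 2, 2]
208 [1, -1, 45, 48, 45, 53, 58, 64, 66, 70, 96, 92, 80, 74, 78, 77, 74, 76, 63, 64, 2, -1]
211 [0, 0, 40, 41, 48, 56, 59, 63, 66, 69, 81, 84, 83, 83, 62, 64, 63, 65, 65, 63, 0, 0]
214 [0, 0, 39, 43, 47, 51, 54, 65, 72, 66, 62, 83, 84, 76, 67, 61, 49, 41, 31, 6, 0, -2]
217 [0, 0, 36, 41, 50, 56, 49, 36, 24, 17, 40, 50, 40, 26, 18, 7, 8, 5, 9, 7, -1, 1]
220 [2, 0, 32, 29, 18, 5, 11, 8, 3, 6, 7, 6, 10, 8, 10, 1, -2, 0, 5, -1, 1, 3]
223 [0, -1, 0, 8, 8, 7, 6, 8, 7, 4, 1, 1, 0, -3, 0, -1, 0, -1, 0, -2, 0, 1]
226 [0, 2, 3, 7, 9, 3, -1, 0, 2, -2, 0, 0, 0, 1, 5, 1, 0, -1, 0, 0, 0, 5]
229 [2, 0, -1, 0, 3, -1, 1, 3, 3, 3, 0, -2, 1, 0, 0, -1, 3, 0, 1, -1, -1, 4]
```

View pics/c1.png

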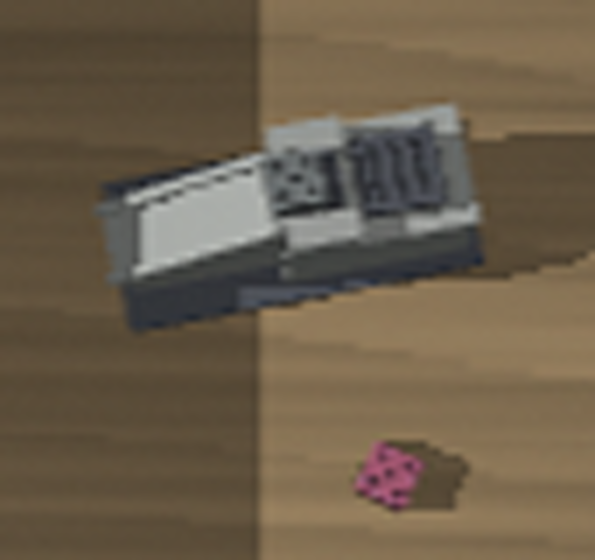

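View pics/c2.png

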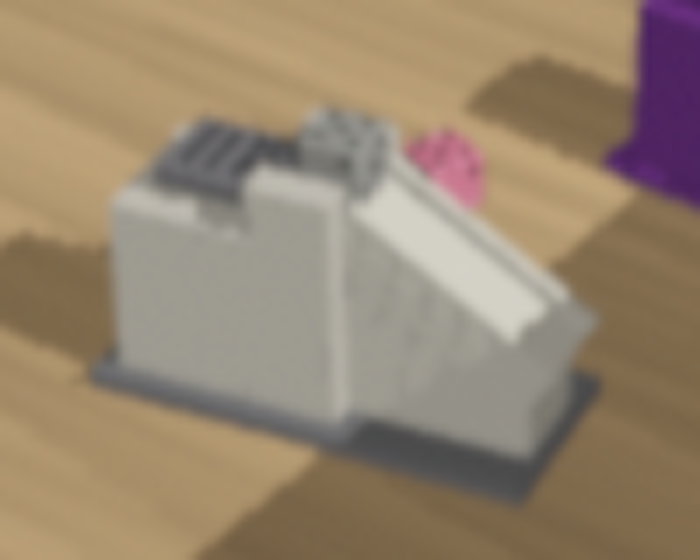

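```bash
python3 - <<'E'
from h import *
i=camera_info("top")
k=cast(i,[(260+398/7,180+170/7)],77)[0]; d=cast(i,[(260+298/7,180+183/7)],95)[0]
# edges of chute end walls tops and base plate corners
q=cast(i,[(260+130/7,180+328/7),(260+485/7,180+262/7)],3)
e=cast(i,[(260+100/7,180+207/7),(260+125/7,180+280/7)],39)
print(k,d,q,e)
v=(d-k)[:2];print(np.linalg.norm(v),np.degrees(np.arctan2(v[1],v[0])))
v=(q[0]-q[1])[:2];print(np.linalg.norm(v),np.degrees(np.arctan2(v[1],v[0])))
m=e.mean(0);v=(m-k)[:2];print(m,np.linalg.norm(v),np.degrees(np.arctan2(v[1],v[0])))
E
```

```text
[585.77776923 -90.15023698  77.        ] [576.91975042 -52.79549123  95.        ] [[ 536.40142923    9.15744258    3.        ]
 [ 564.32012313 -129.85332122    3.        ]] [[577.7091339   20.45240172  39.        ]
 [549.67963748  10.43857952  39.        ]]
38.39064374439033 103.34027698121685
141.78662108871288 101.35611205642677
[563.69438569  15.44549062  39.        ] 107.88018128930231 101.81210633975597
```

```bash
python3 -m creep '85 -37.5 -52.2 0 9;85 -37.5 -52.2 0 9;85 -37.5 -52.2 0 9;85 -37.5 -52.2 0 9;85 -37.5 -52.2 0 9;85 -37.5 -52.2 0 9;85 -37.5 -52.2 0 9;85 -37.5 -52.2 0 9;85 -37.5 -52.2 0 9;85 -37.5 -52.2 0 9;85 -37.5 -52.2 0 9;85 -37.5 -52.2 0 9;85 -37.5 -52.2 0 9;85 -37.5 -52.2 0 9;85 -37.5 -52.2 0 9;85 -37.5 -52.2 0 9;85 -37.5 -52.2 0 9;85 -37.5 -52.2 0 9'
python3 - <<'E'
from h import *
s=sense();i=camera_info("wrist");p,d=grab_frame("wrist");cv2.imwrite("pics/w1.png",p);np.save("pics/w1.npy",d)
import pickle;pickle.dump((s,i),open("w1.pkl","wb"))
print(s["clock"],s["eef_pos"],s["tcp_rot"],s["contact_force"],s["opening"],tcp_to_tips)
E
```

```text
clock: 1.95
eef_pos: [576.3, -48.2, 404.6]
tcp_rot: [3.141, 0.001, -1.365]
contact_force: [-0.1, -1.3, 0.4]
opening: 0.847
1.95 [576.31650348 -48.19812664 404.6249431 ] [ 3.14134753e+00  9.75509580e-04 -1.36465628e+00] [-0.13395226 -1.28309169  0.37473472] 0.8474849084906477 173.4
```

View pics/w1.png

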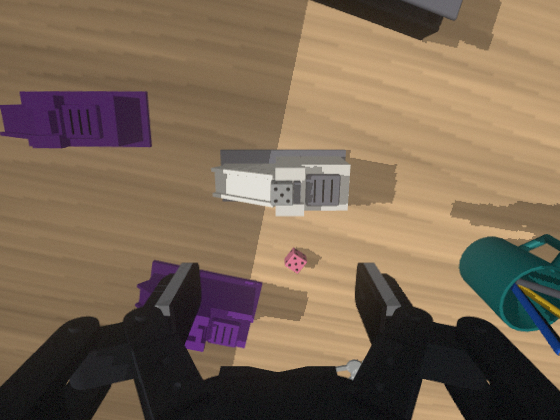

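```bash
python3 - <<'E'
from h import *
a=cv2.imread("pics/w1.png")[140:225,205:360];cv2.imwrite("pics/c3.png",cv2.resize(a,None,fx=5,fy=5,interpolation=cv2.INTER_CUBIC))
E
```

```text
(no output)
```

View pics/c3.png

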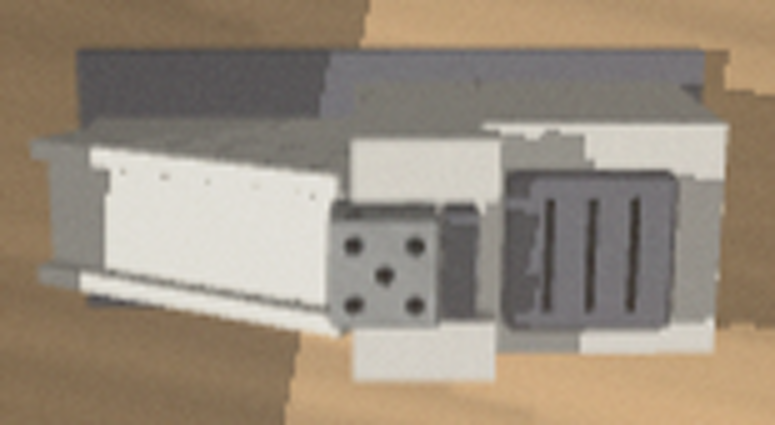

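```bash
python3 - <<'E'
from h import *
import pickle
s,i=pickle.load(open("w1.pkl","rb"))
f=lambda x,y:(205+(x-2)/5,140+(y-2)/5)
k=cast(i,[f(591,250)],77)[0];d=cast(i,[f(384,276)],95)[0]
q=cast(i,[f(80,49),f(703,49)],4)
c=cast(i,[f(33,145),f(40,278)],39)
t=cast(i,[f(548,198),f(548,310),f(635,198),f(635,310)],77)
an=lambda v:(np.linalg.norm(v[:2]),np.degrees(np.arctan2(v[1],v[0])))
print(k,d,c);print(an(d-k),an(q[0]-q[1]),an(c.mean(0)-k), an(t[1]-t[0]),an(t[3]-t[2]),t.mean(0))
print(-np.degrees(1.36466)+180, i["world_to_cam"][:3,:3].T@-i["world_to_cam"][:3,3])
E
```

```text
[589.66230327 -86.89682448  77.        ] [581.26511377 -48.7412553   95.        ] [[579.79867538  25.14737225  39.        ]
 [551.75261262  19.49057123  39.        ]]
(np.float64(39.06866072363424), np.float64(102.41166423392843)) (np.float64(140.93729929274852), np.float64(101.8311080166399)) (np.float64(111.79741783282631), np.float64(102.33693637543033)) (np.float64(21.654015532810458), np.float64(-166.30714870134622)) (np.float64(21.679151452200415), np.float64(-165.4095465746956)) [588.82578091 -87.21036923  77.        ]
101.81074152967707 [650.98693329 -31.18865296 372.70435218]
```

```bash
python3 - <<'E'
from h import *
import pickle
from scipy.spatial.transform import Rotation as Ro
s,i=pickle.load(open("w1.pkl","rb"))
R=Ro.from_euler("xyz",s["tcp_rot"]).as_matrix()
p=cv2.imread("pics/w1.png")
pts=[];lab=[]
for sx in(-36,36,-50.5,50.5):
  for y in(-11,11):
    for z in (160,166,173.4):
        pts.append(R@np.array([sx,y,z])+s["eef_pos"]);lab.append((sx,y,z))
u=proj(i,pts)
for l,x in zip(lab,u): print(l,x.round(1))
a=cv2.resize(p[240:350,110:450],None,fx=2.35,fy=2.35,interpolation=cv2.INTER_CUBIC)
for l,x in zip(lab,u):
    c={160:(0,0,255),166:(0,255,255),173.4:(0,255,0)}[l[2]]
    cv2.circle(a,tuple(int(v) for v in ((x-[110,240]+.5)*2.35)),3,c,-1 if abs(l[0])<40 else 1)
cv2.imwrite("pics/c4.png",a)
P=back(i,np.load("pics/w1.npy"));print("shelf z",np.median(P[60:140,320:420,2]),np.median(P[220:250,350:440,2]),"key",np.median(P[182:196,318:332,2]),"die",P[188:197,276:286,2].mean())
E
```

```text
(-36, -11, 160) [199.  266.4]
(-36, -11, 166) [202.1 260.3]
(-36, -11, 173.4) [205.5 253.5]
(-36, 11, 160) [202.7 309.3]
(-36, 11, 166) [205.4 302. ]
(-36, 11, 173.4) [208.5 293.7]
(36, -11, 160) [362.6 266.4]
(36, -11, 166) [359.4 260.4]
(36, -11, 173.4) [355.7 253.5]
(36, 11, 160) [358.7 309.3]
(36, 11, 166) [355.8 302. ]
(36, 11, 173.4) [352.4 293.7]
(-50.5, -11, 160) [166.4 266.2]
(-50.5, -11, 166) [170.6 260.2]
(-50.5, -11, 173.4) [175.5 253.4]
(-50.5, 11, 160) [171.5 309.1]
(-50.5, 11, 166) [175.4 301.8]
(-50.5, 11, 173.4) [179.8 293.5]
(50.5, -11, 160) [395.3 266.2]
(50.5, -11, 166) [390.8 260.2]
(50.5, -11, 173.4) [385.7 253.4]
(50.5, 11, 160) [389.8 309.1]
(50.5, 11, 166) [385.8 301.8]
(50.5, 11, 173.4) [381.1 293.5]
shelf z -1.196933034323464 -1.25032780193501 key 75.98781816471379 die 96.99337006826217
```

View pics/c4.png

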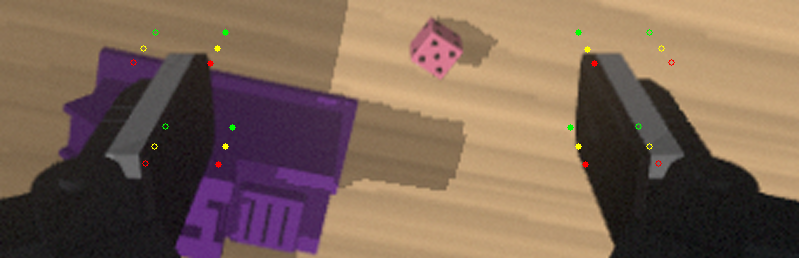

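```bash
python3 -m creep '85 -0.2 -0.3 4 0;85 -0.2 -0.3 8 0;85 -0.2 -0.3 11 0;85 -0.2 -0.3 12.6 0;85 -0.2 -0.3 12.8 0;85 -0.2 -0.3 12.8 0;85 -0.2 -0.3 12.8 0'
python3 - <<'E'
from h import *
import pickle
s=sense();i=camera_info("wrist");p,d=grab_frame("wrist");cv2.imwrite("pics/w2.png",p);np.save("pics/w2.npy",d)
pickle.dump((s,i),open("w2.pkl","wb"))
p,d=grab_frame("scene");cv2.imwrite("pics/s2.png",cv2.resize(p[150:270,180:340],None,fx=5,fy=5))
E
```

```text
clock: 2.7
eef_pos: [579.4, -45.6, 277.9]
tcp_rot: [-3.14, 0.0, -1.365]
contact_force: [0.0, 0.6, 0.3]
opening: 0.85
```

View pics/w2.png

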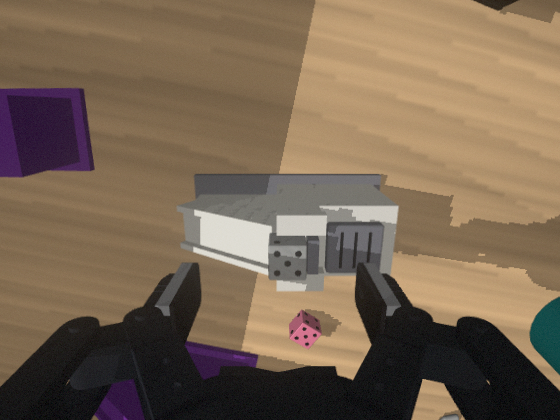

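View pics/s2.png

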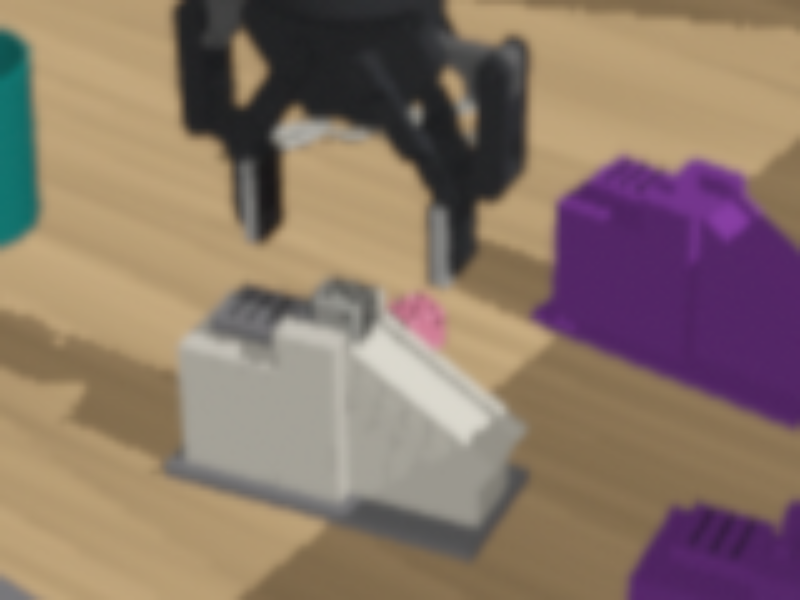

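```bash
python3 - <<'E'
from h import *
a=cv2.imread("pics/w2.png")[165:325,150:410];cv2.imwrite("pics/c5.png",cv2.resize(a,None,fx=3,fy=3,interpolation=cv2.INTER_CUBIC))
E
```

```text
(no output)
```

View pics/c5.png

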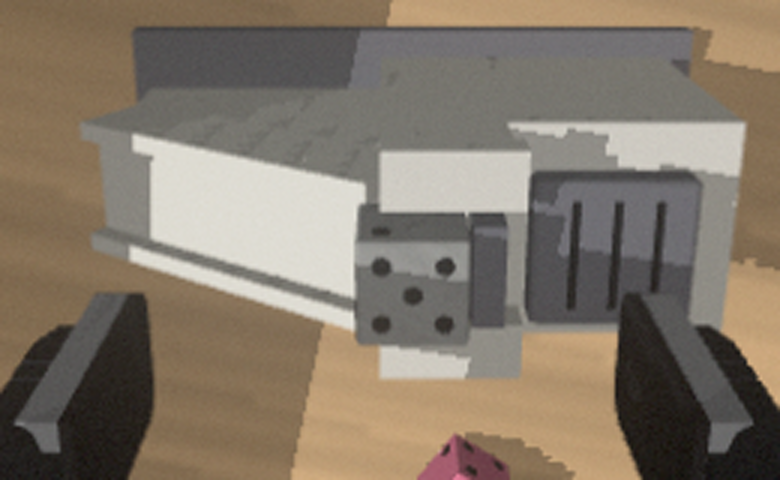

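```bash
python3 - <<'E'
from h import *
import pickle
from scipy.spatial.transform import Rotation as Ro
s,i=pickle.load(open("w2.pkl","rb"))
R=Ro.from_euler("xyz",s["tcp_rot"]).as_matrix()
f=lambda x,y:(150+(x-1)/3,165+(y-1)/3)
tool=lambda P:(P-s["eef_pos"])@R
k=cast(i,[f(616,251)],77);d=cast(i,[f(413,296)],95)
ca=cast(i,[f(80,125),f(92,237)],39)
print("key",k,tool(k));print("die",d,tool(d));print("end",tool(ca))
for z in (110,113,115,117):
    t=cast(i,[f(147,293),f(623,293),f(97,293),f(670,293)],z);print(z,tool(t).round(1))
v=(d-k)[0];print(np.degrees(np.arctan2(v[1],v[0])),np.linalg.norm(v[:2]))
P=back(i,np.load("pics/w2.npy"))
print(P[225:265:8,335:375:6,2].round(0),P[255:268,270:300].reshape(-1,3).mean(0))
# depth on finger faces
for u,v in[(194,266),(190,275),(364,266),(368,275),(196,285),(362,285)]: print(u,v,tool(P[v,u][None]).round(1))
E
```

```text
key [[589.90171807 -86.9373697   77.        ]] [[ 42.63835707  -1.4582857  200.91085119]]
die [[581.51525981 -48.80538236  95.        ]] [[  3.58997875  -1.07912864 182.92581486]]
end [[-69.39107414 -15.10864983 238.9794363 ]
 [-69.12630183  11.96292827 238.93246708]]
110 [[-38.2  -9.  168. ]
 [ 35.7  -9.  167.9]
 [-46.   -9.  168. ]
 [ 43.   -9.  167.9]]
113 [[-37.3 -10.5 165. ]
 [ 34.9 -10.5 164.9]
 [-45.  -10.5 165. ]
 [ 42.  -10.5 164.9]]
115 [[-36.8 -11.5 163. ]
 [ 34.3 -11.5 162.9]
 [-44.3 -11.4 163. ]
 [ 41.4 -11.5 162.9]]
117 [[-36.3 -12.5 161. ]
 [ 33.8 -12.5 160.9]
 [-43.7 -12.4 161. ]
 [ 40.7 -12.5 160.9]]
102.40372231749909 39.043323899089124
[[74. 73. 75. 75. 75. 75. 75.]
 [75. 79. 75. 76. 76. 75. 77.]
 [76. 78. 76. 76. 76. 75. 77.]
 [77. 76. 76. 77. 75. 75. 75.]
 [77. 76. 76. 76. 75. 76. 75.]] [582.18259646 -47.17881437  94.33519086]
194 266 [[-38.2 -11.1 160.2]]
190 275 [[-37.8 -11.3 151.5]]
364 266 [[ 35.9 -12.3 157.8]]
368 275 [[ 35.8 -11.9 150.5]]
196 285 [[-37.7  -2.5 158.7]]
362 285 [[ 35.1  -4.5 155.2]]
```

```bash
python3 -m creep '85 0 -0.1 1.5 0;85 0 -0.1 2.8 0;85 0 -0.1 3.3 0;85 0 -0.1 3.3 0;85 0 -0.1 3.3 0;85 0 -0.1 3.3 0'
python3 - <<'E'
from h import *
import pickle
s=sense();i=camera_info("wrist");p,d=grab_frame("wrist");cv2.imwrite("pics/w3.png",p[150:350,120:420]);
a=p[180:320,150:410];cv2.imwrite("pics/w3.png",cv2.resize(a,None,fx=3,fy=3,interpolation=cv2.INTER_CUBIC))
pickle.dump((s,i),open("w3.pkl","wb"))
p,d=grab_frame("scene");cv2.imwrite("pics/s3.png",cv2.resize(p[150:270,180:340],None,fx=5,fy=5))
print(s["eef_pos"],s["contact_force"])
E
```

```text
clock: 3.4
eef_pos: [580.6, -45.3, 245.2]
tcp_rot: [-3.139, 0.0, -1.365]
contact_force: [0.7, -0.1, 0.4]
opening: 0.853
[580.62167461 -45.29462329 245.23896344] [ 0.70728526 -0.08261983  0.42028775]
```

View pics/w3.png

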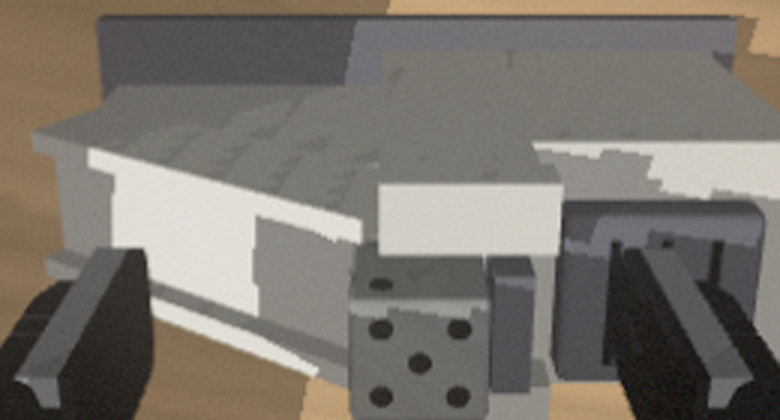

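View pics/s3.png

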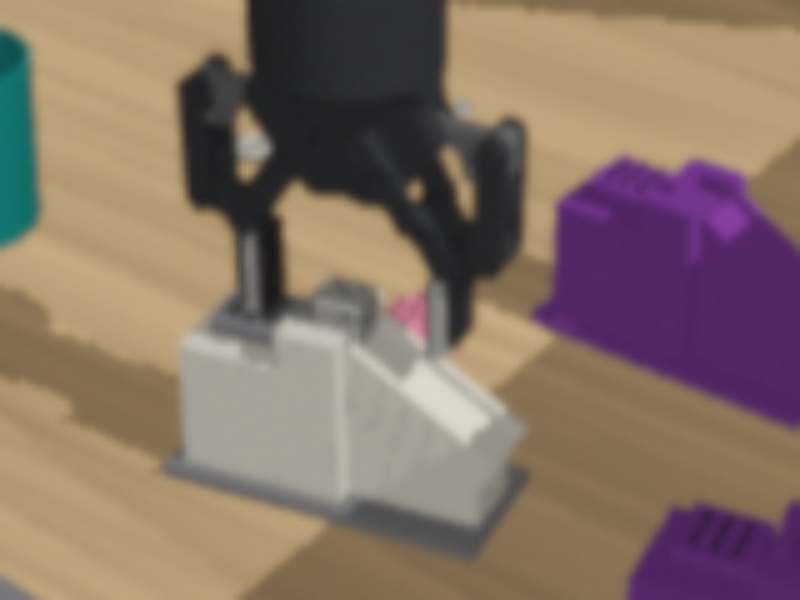

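```bash
python3 - <<'E'
from h import *
import pickle
from scipy.spatial.transform import Rotation as Ro
s,i=pickle.load(open("w3.pkl","rb"))
R=Ro.from_euler("xyz",s["tcp_rot"]).as_matrix()
f=lambda x,y:(150+(x-1)/3,180+(y-1)/3)
tool=lambda P:((P-s["eef_pos"])@R).round(1)
print("key far corners, near left",tool(cast(i,[f(562,202),f(764,206),f(553,378)],77)))
print("die top",tool(cast(i,[f(420,363)],95)))
print("chute end walls",tool(cast(i,[f(33,135),f(48,262)],39)))
z=s["eef_pos"][2]-163.3;print(z)
print("tips",tool(cast(i,[f(145,249),f(628,249)],z)))
E
```

```text
key far corners, near left [[ 25.8 -16.6 168.3]
 [ 57.1 -15.9 168.3]
 [ 26.1  14.5 168.2]]
die top [[  3.7  -0.  150.2]]
chute end walls [[-68.8 -13.8 206.3]
 [-68.7  13.2 206.2]]
81.93896343541448
tips [[-37.2 -11.1 163.3]
 [ 35.2 -11.1 163.3]]
```

```bash
python3 -m creep '85 0 0 0.4 0;85 0 0 0.7 0;85 0 0 1.0 0;85 0 0 1.3 0;85 0 0 1.5 0;85 0 0 1.5 0;85 0 0 1.5 0;85 0 0 1.5 0;85 0 0 1.5 0'
python3 - <<'E'
from h import *
import pickle
s=sense();i=camera_info("wrist");p,d=grab_frame("wrist")
a=p[180:320,150:410];cv2.imwrite("pics/w4.png",cv2.resize(a,None,fx=3,fy=3,interpolation=cv2.INTER_CUBIC))
pickle.dump((s,i),open("w4.pkl","wb"))
p,d=grab_frame("scene");cv2.imwrite("pics/s4.png",cv2.resize(p[170:270,190:310],None,fx=6,fy=6))
print(s["eef_pos"],s["contact_force"])
E
```

```text
clock: 4.4
eef_pos: [581.1, -45.4, 231.7]
tcp_rot: [-3.138, -0.0, -1.365]
contact_force: [-3.1, 0.0, 17.9]
opening: 0.851
[581.06686788 -45.35374545 231.66702347] [-3.12828231  0.04650438 17.94551298]
```

View pics/w4.png

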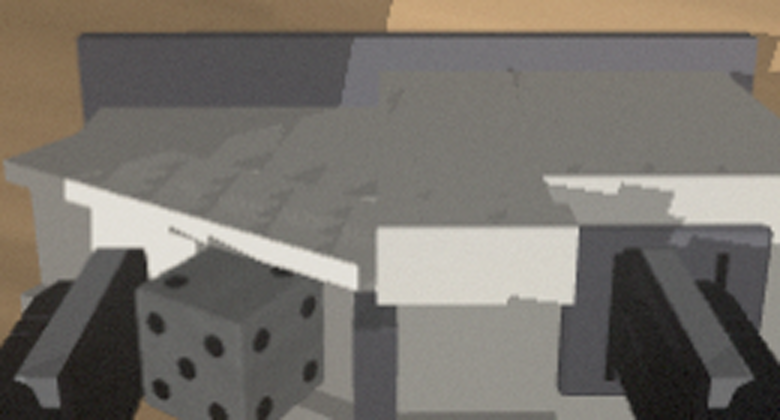

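View pics/s4.png

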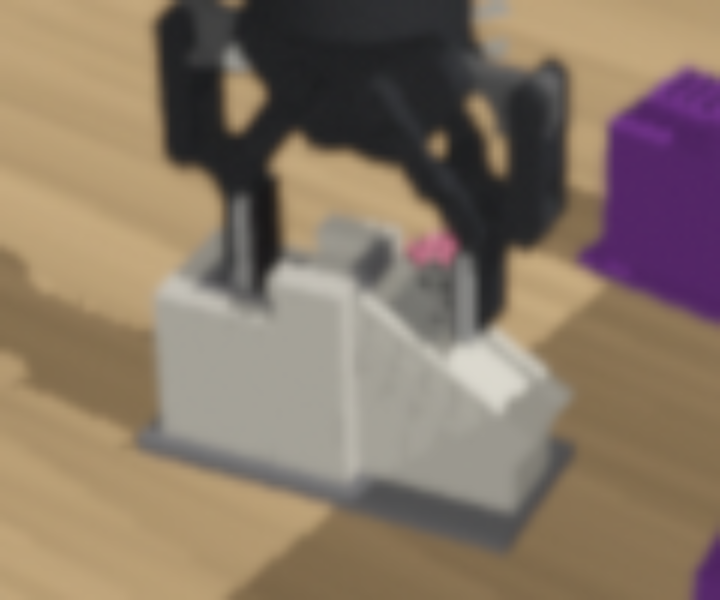

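```bash
python3 -m creep '85 0 0 0 0;85 0 0 0 0;85 0 0 0 0;85 0 0 0 0;85 0 0 0 0;85 0 0 0 0'
python3 - <<'E'
from h import *
import pickle
from scipy.spatial.transform import Rotation as Ro
s=sense();i=camera_info("wrist");p,d=grab_frame("wrist")
a=p[180:320,150:410];a=cv2.resize(a,None,fx=3,fy=3,interpolation=cv2.INTER_CUBIC);cv2.imwrite("pics/w5.png",a)
o=cv2.imread("pics/w4.png");print("diff die",cv2.absdiff(a,o)[240:420,130:340].mean(),cv2.absdiff(a,o)[20:100,400:750].mean())
print(s["eef_pos"],s["contact_force"],s["opening"],s["clock"])
R=Ro.from_euler("xyz",s["tcp_rot"]).as_matrix()
f=lambda x,y:(150+(x-1)/3,180+(y-1)/3)
tool=lambda P:((P-s["eef_pos"])@R).round(1)
P=back(i,d);print("key z",[np.median(P[256:275,u:u+4,2]).round(1) for u in (344,348,399,402)], "tool x there",tool(P[262,346][None]))
print("kicker front/back top",tool(cast(i,[f(353,330),f(397,330)],87)))
print("bay wall end / shelf",tool(cast(i,[f(376,228),f(578,228)],83)))
p,d=grab_frame("top");cv2.imwrite("pics/t5.png",cv2.resize(p[100:340,130:450],None,fx=2.4,fy=2.4))
E
```

```text
clock: 5.1
eef_pos: [581.0, -45.3, 231.9]
tcp_rot: [-3.138, -0.0, -1.365]
contact_force: [-2.5, 0.8, 7.5]
opening: 0.851
diff die 3.226931216931217 1.6337857142857144
[581.00963232 -45.32102078 231.85755655] [-2.46350435  0.79722206  7.47989707] 0.8507394760482428 5.1
key z [np.float64(65.7), np.float64(65.6), np.float64(65.8), np.float64(65.7)] tool x there [[ 30.2  -9.5 167.4]]
kicker front/back top [[ -5.5  -8.5 144.9]
 [  0.4  -8.5 144.9]]
bay wall end / shelf [[ -2.4 -21.4 148.9]
 [ 24.3 -21.4 149. ]]
```

View pics/w5.png

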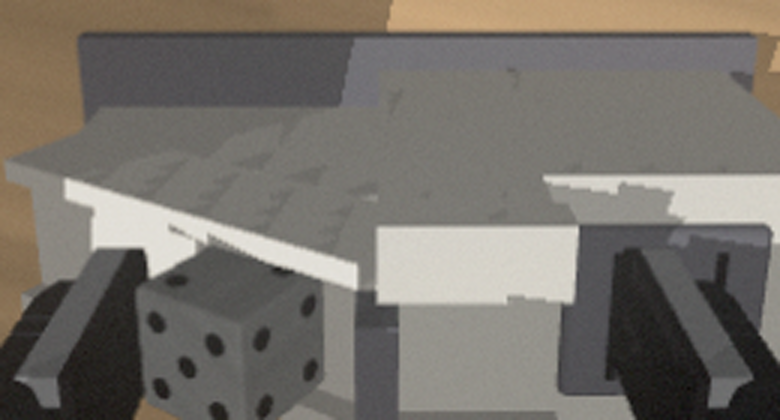

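View pics/t5.png

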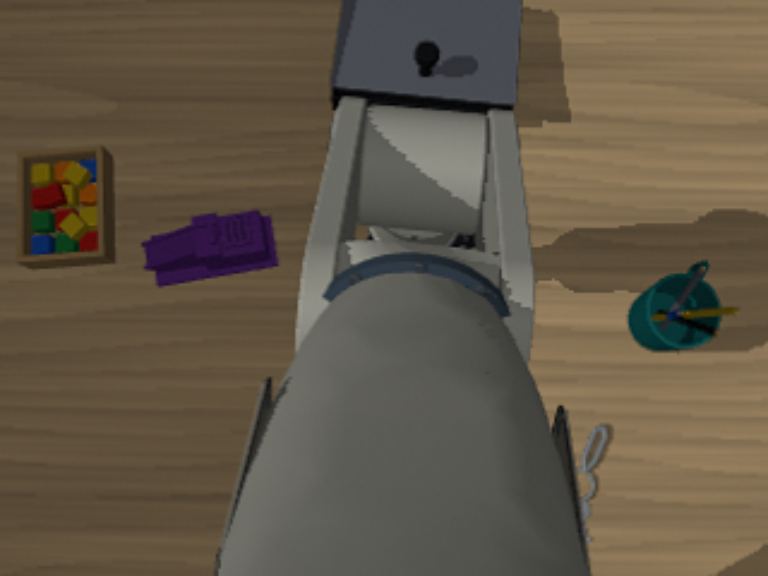

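```bash
python3 -m creep '85 0 0 0.1 0;85 0 0 0.1 0;85 0 0 0.1 0;85 0 0 0.1 0;85 0 0 0.1 0;85 0 0 0.1 0'
python3 - <<'E'
from h import *
import time
def g():
    p,d=grab_frame("wrist");return p
a=g()
for _ in range(8): b=g()
print("diff die",cv2.absdiff(a,b)[260:320,193:263].mean(),"ref",cv2.absdiff(a,b)[187:213,283:400].mean())
s=sense();print(s["eef_pos"],s["contact_force"],s["clock"])
cv2.imwrite("pics/w6.png",cv2.resize(b[180:320,150:410],None,fx=3,fy=3))
p,d=grab_frame("scene");cv2.imwrite("pics/s6.png",p)
E
```

```text
clock: 5.8
eef_pos: [581.0, -45.3, 231.7]
tcp_rot: [-3.138, -0.001, -1.365]
contact_force: [-5.1, 1.1, 13.7]
opening: 0.852
diff die 1.968015873015873 ref 1.8308130615822924
[581.03907048 -45.30991314 231.70735956] [-4.43008742  0.46755761 13.98411813] 6.25
```

View pics/w6.png

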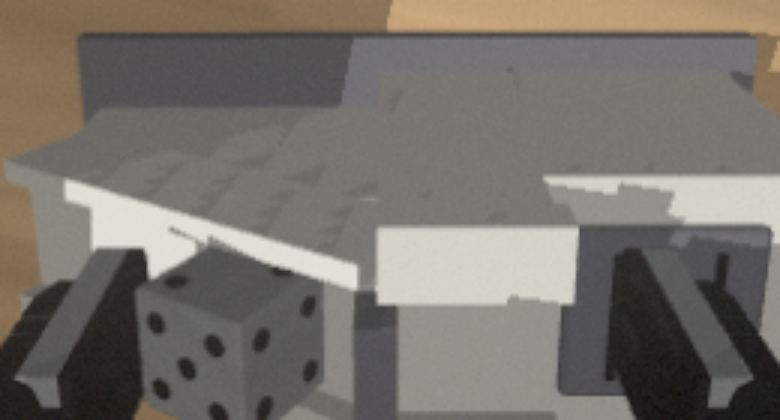

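View pics/s6.png

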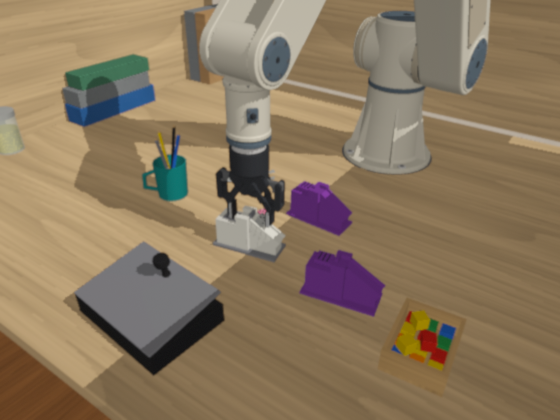

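```bash
python3 -c "
from rig import *
print(sign_off())"
```

```text
the job is handed in; nothing more can be done
None
```

I pressed the key of the white ejector down with one fingertip. The steel die popped out onto the chute and came to rest against the other fingertip. I then handed the job in at about 6.3 s, still holding that pose.

**Last checks**
- **Key:** the push read about 14 N, well over the 5.4 N spring, so the key is at its stop. Its top measured 65.7 mm in depth. That camera reads about 1.2 mm low, so this agrees with the 67 mm of a fully pressed key.
- **Die:** nine wrist pictures over 0.4 s showed no motion above image noise. It sits on the chute against the finger.
- **Bystanders:** the mug, box, tray and purple look-alikes show no visible change in the last scene picture. The arm hides the keyring there. It was last seen, partly, from above after the press, and the pink die is only partly visible.

**Disagreements**
- The top and wrist cameras disagreed by about 4–5 mm on the key's position. I went by the wrist camera, measuring relative to the fingertips in the same picture.
- A hold step between the press and the final check let the push drop from 18 N to 7.5 N. I pressed again by 1 mm before handing in.

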